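# Change over pipette-tip boxes: shut the yellow one, flip the blue one open

### The arm

A 7-joint arm with a two-finger parallel gripper is mounted at the origin on a cart in front of the work surface, level with it; the furniture and walls round the work are solid. World frame = base frame: x ahead of the robot, y to its left, z up, the work surface at z = 0. Lengths are in mm, angles in rad, forces in N, time in s.
With the tool pointing down it reaches from about 400 to 850 mm from the base axis. Payload 4.5 kg.
Tool frame: the origin (TCP) lies at the very end of the fingers, on their centre line; the grasp point (between the pads) lies 19 mm behind it; x points along the fingers, y is the direction in which the jaws open and shut, and the axes are right-handed (so a half turn about x gives the same grasp; the last joint's range is limited). The gripper opens to 88 mm and grips with 3 to 60 N. Pads are 18 mm wide; open, the fingers measure 123 mm over their backs; the gripper's body (75 mm by 187 mm) begins 45 mm behind the grasp point.
Start: joints at [1.252, 0.689, -0.195, 1.565, 0.157, 0.902, -0.215], TCP at [215.984, -586.519, 238.743] pointing down, gripper open.
Joint ranges: [-3.01, 3.01], [-0.46, 2.08], [-1.47, 1.51], [0.13, 2.56], [-1, 4.14], [0.04, 2.09], [-2.66, 2.66]. Speed limits (rad/s): [2.57, 2.57, 3.14, 3.14, 3.14, 3.14, 3.14].

### API

Orientations are given as a rotation vector (axis times angle).
In Python, from cell import sensors, capture, camera_params, env, models gives the robot as it stands. The module is installed in compiled form; this text tells all that it offers.
- The arm moves only by the tool apply_moves, never from a script. Its argument "deltas" is a list that holds one entry, the list of rows, each a list of 6 numbers: the shift along the world's x, y, z in m, then the turn, a rotation vector about the world's x, y, z in rad. A call has 1 to 8 rows; each row shifts and turns the commanded pose from where the row before left it; what a row does not reach is not made up. A row lasts 1/12 s, in which the tool goes at most 41.7 mm and 7.16 degrees, less where a joint would pass 70% of its speed; a pose out of reach is approached as far as the arm can. A call with a gripper value outside its range is refused whole. "claw" is the opening, from 0 (shut) to 1 (fully open), set as the call begins (left out, the last holds). The fingers move at their own pace and stop on an object; the grip force is fixed at half the most. Time passes only in rows, so rows that do not move let the fingers close. It gives the time, the measured TCP pose, the force and the opening at its end, in the units of the state.
- sensors.state(): the state, without advancing time (a new reading comes with each control period).
- capture(name): name is "scene" or "top" or "wrist"; returns (picture, depth): 400x640x3 uint8, red, green, blue; 400x640 float32, mm along the optical axis (not along the pixel's ray), 0 where there is no reading.
- camera_params(name): a dict with "fx", "fy", "cx", "cy" (pixels), "cam_to_world" (4x4, takes a point from camera to world coordinates); the wrist camera has in their place "T_tool_cam" (4x4, takes a point from camera to tool coordinates, whose origin is the TCP and whose axes are the tool frame's). Camera axes: x right, y up, looking along -z (the intrinsics and any distortion apply to the point x, -y, -z); pixel columns grow to the right and rows downward; lengths in mm; the calibration is good to about 2 mm. A picture is of the moment at which its call begins: read the wrist's pose just before it. camera_params takes no time and is no camera call.
- env.hand_in(): hands the job in, once; it reports no verdict.
Trained networks look in the newest picture that a camera, given by its name, has taken for a name from the list of things; names that differ only in an ending like _2 or _b are one class to them, and where a whole thing is asked for, a point or a joint stands for the part that bears it (a point fixed in the world has none). Each returns a list of dicts, best first, with "p" (0 to 1); they miss things now and then, are a little off and sometimes report something else, mostly with a low value. They report only what shows in the picture. A call takes as long as a camera call.
- models.silhouettes(target, camera): "pixels" (400x640 bool, what is visible of it) and "uv" ([column, row] in pixels, amid what is visible of it).
- models.spot_point(target, camera): "uv" ([column, row] in pixels: a listed point, or the origin of a listed thing).
The state is a dict: "time": time; "joint_pos": joint angles; "joint_vel": joint speeds; "effort": joint torques, N m; "eef_pos": TCP position; "tcp_rot": TCP orientation; "contact_force": force on the tool from outside, world axes, zero at the start; "moment": the same for the moment, N m; "opening": opening from 0.0 (shut) to 1.0 (fully open).
Only numpy, scipy, OpenCV 4.12 (cv2) and the standard library are available. Lean on these libraries where they do the work, as an engineer would, in place of code of your own. Each camera call takes 0.05 s, during which the arm holds its last target.

### The job

We are changing from the small yellow tips to the large ones in the blue box. With a fingertip, push the open lid of the yellow tip box over until it falls shut; only then flip up the lid of the blue box by its front lip, past its balance point, so that it stays fully back on its own. Touch gently, gripping nothing: the boxes are light and loose and must stay standing where they are, neither lifted, tipped nor shoved, and the things round about are left alone.

Things in the scene. Friction and masses are not known exactly. Their poses are not given: they have to be found in the camera images.
- yellow_box: Pipette-tip box of translucent yellow plastic; lid starts open, leaning back. Origin: centre of its underside; x from the front (lip side) to the hinge at the back, y along its length, z up. 82 mm deep (x -41 to 41), 118 long, 68 high shut: base 40 mm high with a tip deck at 38 mm, hollow lid above. Loose; 0.24 kg, lid 30 g; slides if shoved. Hinge roughly to the robot's left, lip to its right.
- yellow_box_lid (a joint): Yellow lid's hinge, rad: 0 shut, 1.83 fully open at its stop (15 degrees past upright). Hinge line along y at x +42, z +41 mm of the box; swings freely (under 0.02 N m). Balance point near 1.15: below it the lid falls shut by itself, above it it falls open.
- yellow_lid_edge (a point): Middle of the front upper edge of the yellow lid (x -41, z +68 mm of the box when shut). Lid open: 48 mm behind the hinge line, 114 mm above the worktop; the lid's outer top face runs from here down to the hinge and faces back, away from the box; the open lid's highest edge (its lip) is 125 mm up.
- blue_box: Pipette-tip box, dark blue base, white tips, clear lid that starts shut. Origin: centre of its underside; x from the front (lip side) to the hinge at the back, y along its length, z up. 82 mm deep (x -41 to 41), 118 long, 68 high shut: base 40 mm high with a tip deck at 38 mm, hollow lid above. Loose; 0.24 kg, lid 30 g; slides if shoved. Hinge roughly to the robot's left, lip to its right.
- blue_box_lid (a joint): Blue lid's hinge, rad: 0 shut, 1.83 fully open at its stop. Same build as the yellow one: hinge line along y at x +42, z +41 mm of the box, free-swinging, balance point near 1.15, beyond which the lid falls open by itself.
- blue_lip (a point): Middle of the outer lower edge of the blue lid's lifting lip (x -45, y 0, z +41 mm of the box when shut); moves with the lid on an 87 mm radius about the hinge. The lip is 28 mm long (y), 3 mm thick and overhangs the base's front wall by 4 mm; free below it. The lid is 27 mm high with 2 mm walls.
- amber_bottle: Bystander: brown glass bottle with a black cap, 54 mm across, 115 mm high; origin at the centre of its underside.
- timer: Bystander: white bench timer lying flat, 52 x 66 x 16 mm; origin at the centre of its underside.
- dish: Bystander: petri dish, 60 mm across, 15 mm high; origin at the centre of its underside.
- marker: Bystander: blue marker pen lying flat, 132 mm long, 12 mm thick; origin at the centre of its underside.

How it is judged:
By the outcome, as a careful person would: the job done as asked, in the order asked, and still so for the second after the job is handed in, with the robot touching nothing.
It also fails if it takes over 59 s, if anything falls off the work surface, if the arm or the gripper's body presses on something with over 40 N, if the wrist force passes 120 N, or if a joint passes its speed limit or range.

## Working session

There is one attempt and no reset: what is moved stays moved. The work goes in short steps, Python scripts to look and compute and a tool call to move; the robot and the scene stay as the last step left them, time stands still between calls to the robot, and variables do not carry over. Pictures are saved under pics/ and viewed, and the job is handed in when it is done.

Besides the shell and the picture viewer there is one more tool, called after ">>>" as a command line: name --argument value ..., lists and objects as JSON in quotes. apply_moves: Moves the arm, as the interface text tells. Its arguments: {"type":"object","properties":{"deltas":{"type":"array","items":{"type":"array","items":{"type":"array","items":{"type":"number"}}}},"claw":{"type":"number"}},"required":["deltas"]}

```bash
mkdir -p pics; ls
cat > h.py <<'E'
import numpy as np, cv2
from cell import sensors, capture, camera_params, env, models
def save(n,img): cv2.imwrite(f'pics/{n}.png', cv2.cvtColor(img,cv2.COLOR_RGB2BGR))
def world(cam, u, v, d):
    p=camera_params(cam)
    c=np.array([(u-p['cx'])/p['fx']*d, -(v-p['cy'])/p['fy']*d, -d,1.0])
    return (np.array(p['cam_to_world'])@c)[:3]
def cloud(cam, depth):
    p=camera_params(cam); v,u=np.mgrid[0:400,0:640]
    c=np.stack([(u-p['cx'])/p['fx']*depth, -(v-p['cy'])/p['fy']*depth, -depth, np.ones_like(depth)],-1)
    return (c@np.array(p['cam_to_world']).T)[...,:3]
def ray_z(cam,u,v,z):
    p=camera_params(cam); T=np.array(p['cam_to_world'])
    d=T[:3,:3]@np.array([(u-p['cx'])/p['fx'],-(v-p['cy'])/p['fy'],-1]); o=T[:3,3]
    return o+d*(z-o[2])/d[2]
E
python3 - <<'E'
from h import *
s=sensors.state(); print(s)
for c in ['scene','top']:
    i,d=capture(c); save(c+'0',i); np.save(c+'0.npy',d); print(camera_params(c))
    for t in ['yellow_box','blue_box','amber_bottle','timer','dish','marker','yellow_lid_edge','blue_lip']:
        r=models.spot_point(t,c)
        print(c,t,[(np.round(x['uv']),round(x['p'],2)) for x in r[:2]])
E
```

```text
pics
{'time': 0.0, 'joint_pos': array([ 1.25177064,  0.69001272, -0.1945273 ,  1.56635071,  0.15729238,
        0.90250982, -0.21510933]), 'joint_vel': array([-1.27468652e-03,  8.92156716e-04,  3.87086803e-04,  5.75867812e-05,
       -2.29810194e-04, -6.05087020e-04,  4.74139963e-04]), 'effort': array([ 5.57851126e-04, -5.27555931e+01, -1.26694534e+00, -1.53428131e+01,
       -5.27069997e-02,  6.42202518e-03,  1.47487799e-04]), 'eef_pos': array([ 215.70712239, -585.90866352,  237.89066763]), 'tcp_rot': array([ 2.02966721,  0.36387972, -2.0305966 ]), 'contact_force': array([-0.21798244, -0.35519746, -0.75106383]), 'moment': array([ 0.01079371,  0.00523593, -0.03791415]), 'opening': 1.000734618882253}
{'fx': 387.9543490343989, 'fy': 387.9543490343989, 'cx': 321.21208903952817, 'cy': 196.6099592209603, 'cam_to_world': array([[-7.54105936e-01,  4.98644685e-01, -4.27408137e-01,
         1.75889571e+02],
       [-6.56654164e-01, -5.83753369e-01,  4.77532526e-01,
         4.59592792e+02],
       [-1.13818839e-02,  6.40769445e-01,  7.67648990e-01,
         7.36457720e+02],
       [ 0.0000000
[... 654 characters left out ...]
585058e-02,
         4.44854117e+02],
       [-9.99870643e-01, -5.39934440e-03,  1.51507134e-02,
         6.29944397e+01],
       [ 1.46787378e-02,  7.87479480e-02,  9.96786484e-01,
         1.22721830e+03],
       [ 0.00000000e+00,  0.00000000e+00,  0.00000000e+00,
         1.00000000e+00]])}
top yellow_box [(array([401., 216.]), 0.91)]
top blue_box [(array([296., 195.]), 0.67)]
top amber_bottle [(array([193., 183.]), 0.91)]
top timer [(array([313., 145.]), 0.61)]
top dish [(array([259., 152.]), 0.55)]
top marker [(array([332., 260.]), 0.48), (array([298., 195.]), 0.21)]
top yellow_lid_edge [(array([317., 144.]), 0.74), (array([374., 202.]), 0.61)]
top blue_lip [(array([313., 198.]), 0.71)]
```

View pics/scene0.png

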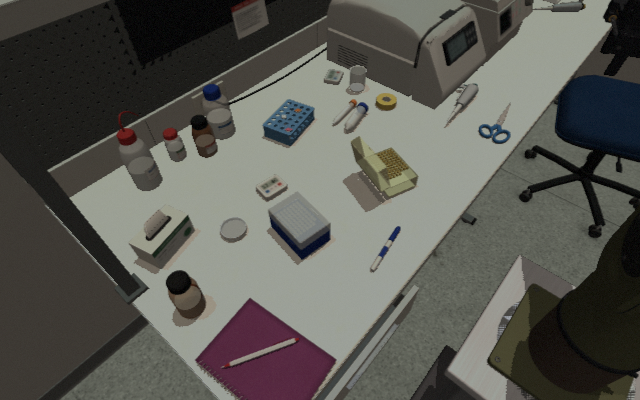

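View pics/top0.png

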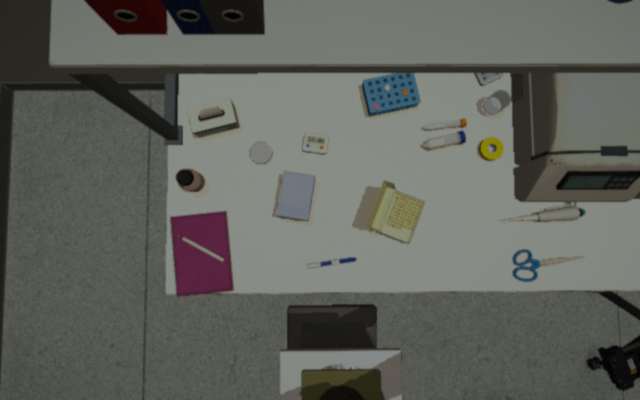

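The scene view shows the yellow box open at about (385,172), its lid leaning back on the left. The blue box is shut at (300,225). The top view puts yellow at (398,213) and blue at (296,195), with the area round both boxes fairly clear. Next I'll fit the box poses.

Run:
```python
from h import *
for c in ['scene','top']:
    i,_=capture(c); d=np.load(c+'0.npy'); P=cloud(c,d)
    print(c,'table z', np.median(P[...,2][(P[...,0]>400)&(P[...,0]<700)&(abs(P[...,1])<300)&(P[...,2]<25)]))
    for t in ['yellow_box','blue_box','yellow_box_lid']:
        m=models.silhouettes(t,c)
        if not m: print(t,'none');continue
        px=m[0]['pixels']; Q=P[px&(d>0)]
        z=Q[:,2]; print(c,t,m[0]['p'],len(Q), np.histogram(z,bins=range(-10,140,10))[0])
        for lo,hi in [(30,45),(58,75),(110,135)]:
            q=Q[(z>lo)&(z<hi)]
            if len(q)>15:
                r=cv2.minAreaRect(q[:,:2].astype(np.float32)); print('  ',lo,hi,len(q),np.round(q.mean(0)),np.round(r[0]),np.round(r[1]),round(r[2],1), np.round(cv2.boxPoints(r)).tolist(), 'zmed',np.median(q[:,2]))
    for t in ['amber_bottle','timer','dish','marker']:
        m=models.silhouettes(t,c)
        if m: 
            Q=P[m[0]['pixels']&(d>0)]; print(t,np.round(np.median(Q,0)),np.round(Q.min(0)),np.round(Q.max(0)))
    x0,y0,x1,y1={'scene':(230,120,440,280),'top':(250,130,450,280)}[c]
    save(c+'crop',cv2.resize(i[y0:y1,x0:x1],None,fx=3.6,fy=3.6,interpolation=cv2.INTER_CUBIC))
```

```text
scene table z -0.3580577439689705
scene yellow_box 0.6 2208 [ 51  93  81  77 663 298  69  71  72  77  76  75 444  61]
   30 45 924 [ 485. -163.   38.] [ 503. -150.] [113. 121.] 68.6 [[426.0, -180.0], [538.0, -224.0], [579.0, -119.0], [467.0, -76.0]] zmed 38.078355207238815
   58 75 118 [500. -89.  66.] [522. -92.] [ 28. 121.] 80.4 [[460.0, -96.0], [579.0, -116.0], [584.0, -89.0], [464.0, -69.0]] zmed 66.7936493037484
   110 135 505 [521. -90. 117.] [525. -92.] [ 27. 121.] 69.6 [[464.0, -84.0], [577.0, -126.0], [586.0, -101.0], [473.0, -59.0]] zmed 116.85698825370571
scene blue_box 0.72 2634 [  33  146  145  141  126  167  165 1703    8    0    0    0    0    0]
   30 45 215 [521. 139.  38.] [536. 144.] [140.  66.] 26.1 [[459.0, 143.0], [488.0, 83.0], [614.0, 145.0], [585.0, 205.0]] zmed 38.703507869424016
   58 75 1747 [548. 117.  67.] [552. 115.] [ 83. 119.] 80.8 [[486.0, 83.0], [604.0, 64.0], [618.0, 146.0], [500.0, 165.0]] zmed 66.78515131172719
scene yellow_box_lid 0.93 1082 [ 21   8   1   0  32  75  69  71  72  77  76  75 444  61]
   30 45 71 [ 500. -103.   40.] [ 512. -126.] [ 
[... 1387 characters left out ...]
], [604.0, 62.0], [618.0, 143.0], [501.0, 162.0]] zmed 66.50237721864369
top yellow_box_lid 0.94 793 [ 10  10   0   1  74 148   5   5   3   4   5   6 418 104]
   30 45 199 [ 515. -121.   41.] [ 514. -121.] [ 23. 117.] 63.3 [[457.0, -106.0], [561.0, -158.0], [571.0, -137.0], [467.0, -85.0]] zmed 40.75828986229385
   110 135 522 [525. -94. 117.] [525. -95.] [ 26. 118.] 68.3 [[466.0, -85.0], [575.0, -129.0], [585.0, -104.0], [475.0, -61.0]] zmed 117.30340132341519
amber_bottle [590. 370.  89.] [567. 355.  -4.] [632. 434. 119.]
timer [695.  61.  15.] [668.  26.   3.] [726.  96.  21.]
dish [672. 207.  13.] [642. 177.  -5.] [702. 237.  20.]
marker [377.  31.  11.] [366. -40.   0.] [389.  81.  18.]
```

Run:
```python
from h import *
from scipy.spatial.transform import Rotation as R
s=sensors.state(); M=R.from_rotvec(s['tcp_rot']).as_matrix(); print(M.round(3)); print(s['time'])
p=camera_params('wrist');print(p)
def ax(a): a=np.radians(a); return np.array([np.cos(a),np.sin(a)])
for n,C,a in [('yel',(497.3,-165.8),68.6),('blu',(552.5,113.3),80.7)]:
    u=ax(a)
    for x in [150,130,110,60,-5,-45,-80]: print(n,x,(np.array(C)+x*u).round(1))
```

```text
[[ 0.     0.346 -0.938]
 [-0.    -0.938 -0.346]
 [-1.     0.    -0.   ]]
1.7
{'fx': 277.30074816844166, 'fy': 277.30074816844166, 'cx': 318.4907495289166, 'cy': 199.86884800681733, 'T_tool_cam': array([[-7.85821658e-04,  2.66072883e-01, -9.63952594e-01,
        -1.45822369e+02],
       [ 9.99999587e-01, -2.31734832e-04, -8.79171541e-04,
        -6.17262474e-01],
       [-4.57305099e-04, -9.63952886e-01, -2.66072591e-01,
        -6.70276998e+01],
       [ 0.00000000e+00,  0.00000000e+00,  0.00000000e+00,
         1.00000000e+00]])}
yel 150 [552.  -26.1]
yel 130 [544.7 -44.8]
yel 110 [537.4 -63.4]
yel 60 [ 519.2 -109.9]
yel -5 [ 495.5 -170.5]
yel -45 [ 480.9 -207.7]
yel -80 [ 468.1 -240.3]
blu 150 [576.7 261.3]
blu 130 [573.5 241.6]
blu 110 [570.3 221.9]
blu 60 [562.2 172.5]
blu -5 [551.7 108.4]
blu -45 [545.2  68.9]
blu -80 [539.6  34.4]
```

View pics/scenecrop.png

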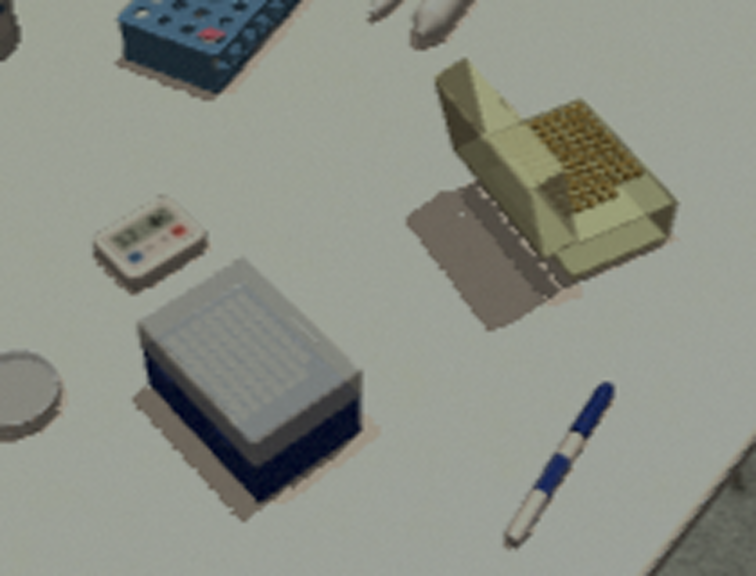

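View pics/topcrop.png

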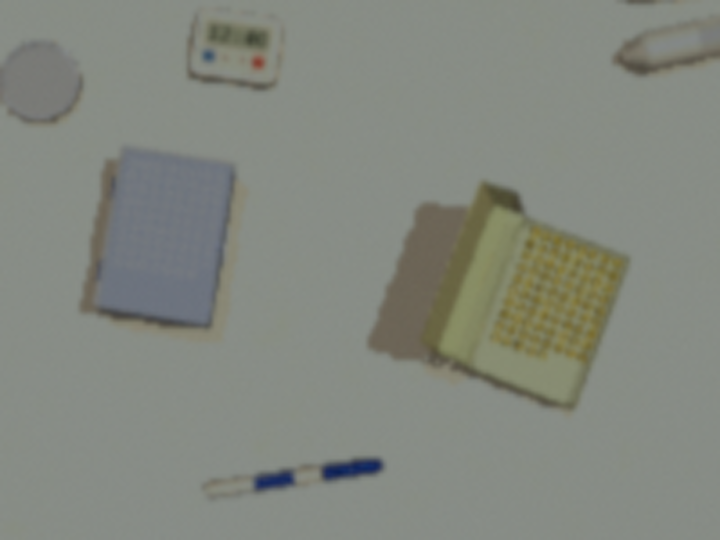

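The lid side of the yellow box is confirmed as its left (back) side. With the claw shut, I'm moving to a spot behind the lid.

>>> apply_moves --deltas '[[[0.021, 0.035, 0, 0, 0, 0.12], [0.021, 0.035, 0, 0, 0, 0.12], [0.021, 0.035, 0, 0, 0, 0.12], [0.021, 0.035, 0, 0, 0, 0.12], [0.021, 0.035, 0, 0, 0, 0.12], [0.021, 0.035, 0, 0, 0, 0.12], [0.021, 0.035, 0, 0, 0, 0.12], [0.021, 0.035, 0, 0, 0, 0]]]' --claw 0

```text
time: 2.37
eef_pos: [384.6, -305.0, 238.9]
tcp_rot: [1.479, 1.008, -1.478]
contact_force: [1.2, 0.9, 0.7]
opening: 0.418
```

>>> apply_moves --deltas '[[[0.021, 0.035, 0, 0, 0, 0], [0.021, 0.035, 0, 0, 0, 0], [0.021, 0.035, 0, 0, 0, 0], [0.021, 0.035, 0, 0, 0, 0], [0.021, 0.035, 0, 0, 0, 0], [0.021, 0.035, 0, 0, 0, 0], [0.021, 0.035, 0, 0, 0, 0], [0, 0, 0, 0, 0, 0]]]'

```text
time: 3.03
eef_pos: [535.8, -50.8, 239.7]
tcp_rot: [1.482, 1.016, -1.465]
contact_force: [0.5, 1.0, 0.2]
opening: -0.002
```

>>> apply_moves --deltas '[[[0.007, 0.006, -0.02, 0, 0, 0], [0, 0, -0.03, 0, 0, 0], [0, 0, -0.03, 0, 0, 0], [0, 0, -0.03, 0, 0, 0], [0, 0, -0.03, 0, 0, 0], [0, 0, 0, 0, 0, 0]]]'

```text
time: 3.53
eef_pos: [534.6, -55.7, 94.3]
tcp_rot: [1.476, 1.012, -1.489]
contact_force: [0.4, -0.7, -0.1]
opening: 0.004
```

Run:
```python
from h import *
i,d=capture('scene'); save('scene1',cv2.resize(i[60:260,240:500],None,fx=3,fy=3))
i,d=capture('top'); save('top1',cv2.resize(i[100:280,250:450],None,fx=3,fy=3))
```

```text
(no output)
```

View pics/scene1.png

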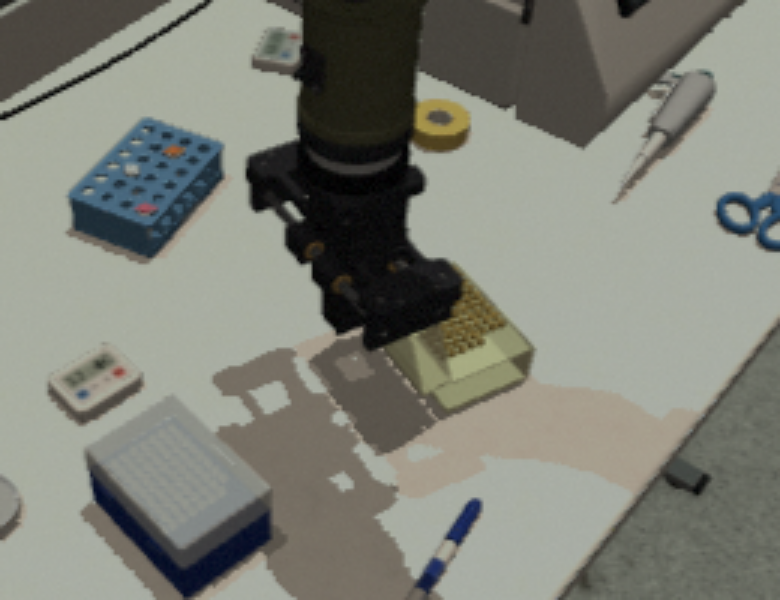

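View pics/top1.png

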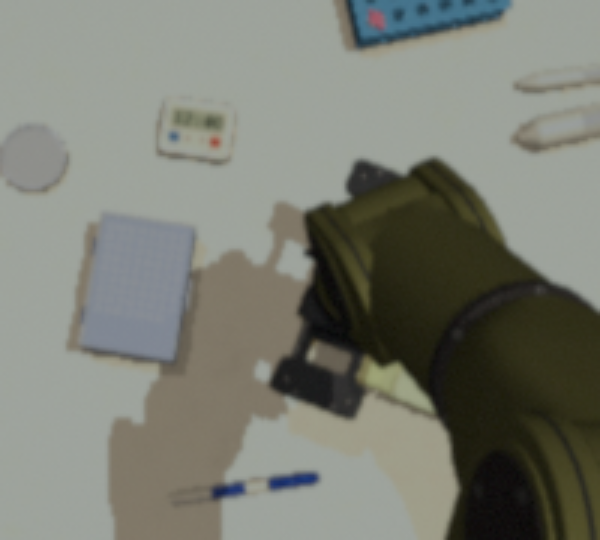

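The scene view shows the gripper straight down behind the open yellow lid, at about (400,310) in the crop. Both boxes are still in place.

Run:
```python
from h import *
s=sensors.state(); print(s['eef_pos'],s['contact_force'],s['time'])
u=np.array([.3649,.931]); print('rel x,y', (s['eef_pos'][:2]-[497.3,-165.8])@u,(s['eef_pos'][:2]-[497.3,-165.8])@np.array([-.931,.3649]))
```

```text
[537.61182975 -55.54686996  98.60054482] [-0.21579935  0.0691432  -0.0337131 ] 3.6333
rel x,y 117.35545074530704 2.7010536577632394
```

>>> apply_moves --deltas '[[[-0.0018, -0.0047, 0, 0, 0, 0], [-0.0018, -0.0047, 0, 0, 0, 0], [-0.0018, -0.0047, 0, 0, 0, 0], [-0.0018, -0.0047, 0, 0, 0, 0], [-0.0018, -0.0047, 0, 0, 0, 0], [-0.0018, -0.0047, 0, 0, 0, 0], [-0.0018, -0.0047, 0, 0, 0, 0], [-0.0018, -0.0047, 0, 0, 0, 0]]]'

```text
time: 4.3
eef_pos: [523.4, -93.7, 98.8]
tcp_rot: [1.482, 1.006, -1.482]
contact_force: [-0.2, 0.3, -0.1]
opening: 0.0
```

Run:
```python
from h import *
i,d=capture('scene'); save('scene2',cv2.resize(i[60:260,240:500],None,fx=3,fy=3))
i,d=capture('wrist'); save('wrist2',i)
s=sensors.state(); print(s['eef_pos'],s['contact_force'],s['time'])
```

```text
[522.91775783 -94.49341893  98.63808703] [-0.20612684 -0.57372339 -1.02625665] 4.4
```

View pics/scene2.png

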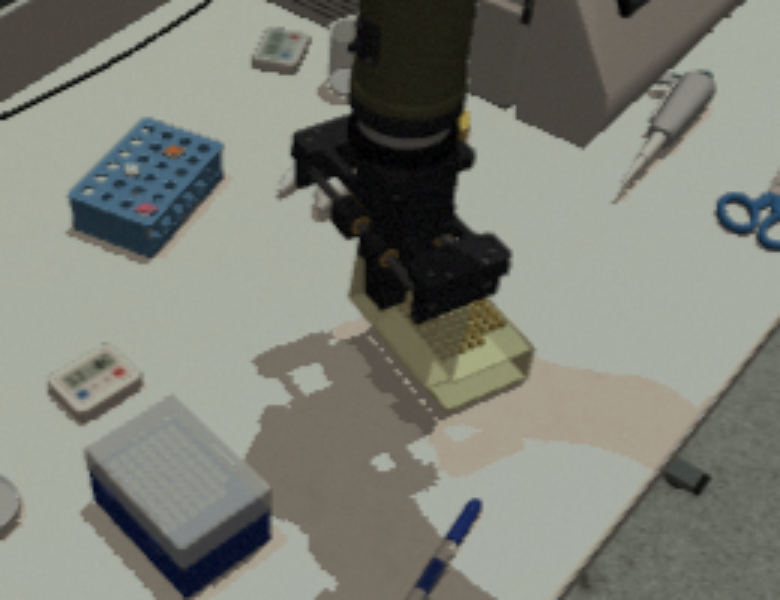

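View pics/wrist2.png

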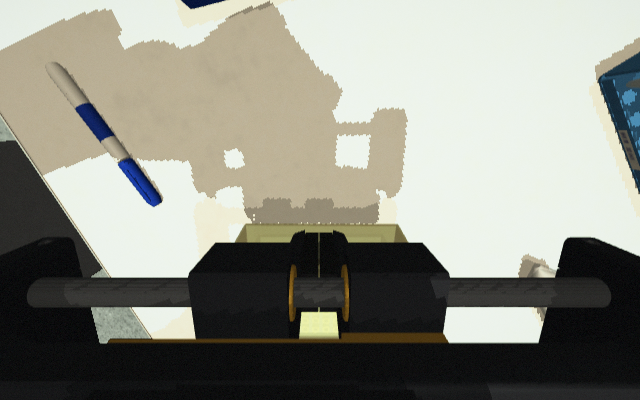

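The lid is now about upright, and the base hasn't moved in the picture (front corner still near (440,405) in the crop). I'll keep pushing.

>>> apply_moves --deltas '[[[-0.0018, -0.0047, 0, 0, 0, 0], [-0.0018, -0.0047, 0, 0, 0, 0], [-0.0018, -0.0047, 0, 0, 0, 0], [-0.0018, -0.0047, 0, 0, 0, 0], [-0.0018, -0.0047, 0, 0, 0, 0], [-0.0018, -0.0047, 0, 0, 0, 0], [-0.0018, -0.0047, 0, 0, 0, 0], [0, 0, 0, 0, 0, 0]]]'

```text
time: 5.07
eef_pos: [510.2, -127.6, 98.6]
tcp_rot: [1.482, 1.005, -1.484]
contact_force: [-0.1, 0.9, -0.7]
opening: 0.002
```

Run:
```python
from h import *
i,d=capture('scene'); save('scene3',cv2.resize(i[60:260,240:500],None,fx=3,fy=3))
s=sensors.state(); print(s['eef_pos'],s['contact_force'],s['time'])
```

```text
[ 510.6254318  -126.82808784   98.70384999] [-0.3238063   0.6219563   1.08342736] 5.1167
```

View pics/scene3.png

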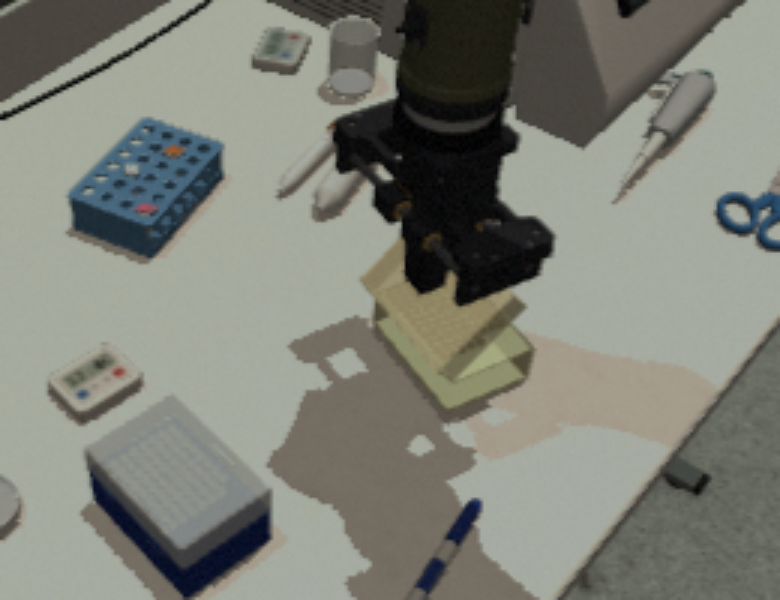

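The lid has passed its balance point and is falling, seen here at roughly 45°. I'll wait, then lift away.

>>> apply_moves --deltas '[[[0, 0, 0, 0, 0, 0], [0, 0, 0, 0, 0, 0], [0, 0, 0, 0, 0, 0], [0, 0, 0.02, 0, 0, 0], [0, 0, 0.03, 0, 0, 0], [0, 0.02, 0.03, 0, 0, 0], [0, 0.03, 0.02, 0, 0, 0.1], [0, 0.03, 0, 0, 0, 0.1]]]'

```text
time: 5.78
eef_pos: [513.6, -45.5, 202.6]
tcp_rot: [1.341, 1.115, -1.331]
contact_force: [0.6, 0.6, -0.3]
opening: 0.009
```

Run:
```python
from h import *
i,d=capture('scene'); save('scene4',cv2.resize(i[60:260,240:500],None,fx=3,fy=3))
P=cloud('scene',d)
m=models.silhouettes('yellow_box','scene'); 
Q=P[m[0]['pixels']&(d>0)]; print(m[0]['p'],len(Q),np.percentile(Q[:,2],[5,50,95,99]))
q=Q[(Q[:,2]>60)&(Q[:,2]<75)]; r=cv2.minAreaRect(q[:,:2].astype(np.float32)); print(r,cv2.boxPoints(r).round())
s=sensors.state(); print(s['eef_pos'],s['contact_force'],s['time'],s['tcp_rot'])
```

```text
0.89 2047 [ 9.65465934 65.0722953  68.40012808 69.43664569]
((496.9981994628906, -162.09811401367188), (82.62068176269531, 118.83248138427734), 67.38427734375) [[ 426. -177.]
 [ 536. -223.]
 [ 568. -147.]
 [ 458. -101.]]
[512.04977218 -39.56064188 200.39763608] [ 1.08663901  0.56846503 -0.37786485] 5.8833 [ 1.33652192  1.12629982 -1.32621724]
```

View pics/scene4.png

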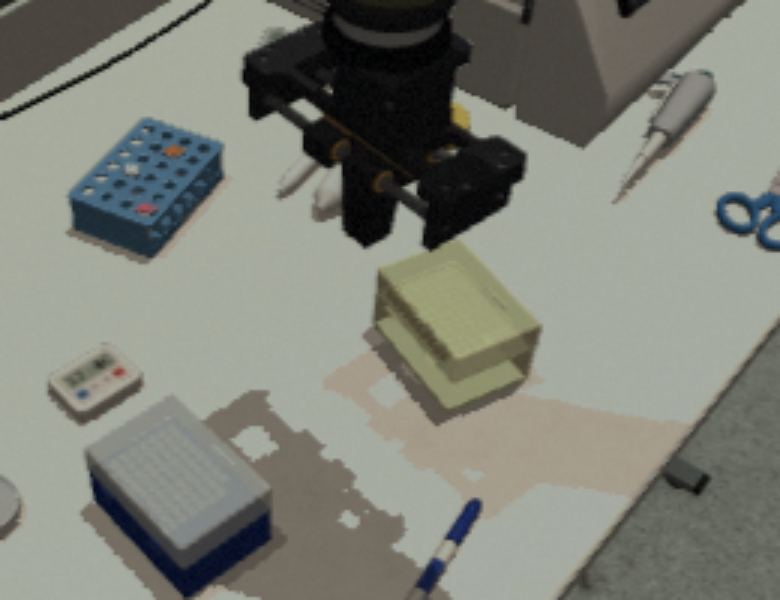

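The yellow lid is shut (top at z of about 67) and the box is where it was. Next I'll tilt the tool forward so the fingertip can go under the blue lip.

>>> apply_moves --deltas '[[[0.003, 0.004, 0, 0.108, -0.018, 0], [0.003, 0.004, 0, 0.108, -0.018, 0], [0.003, 0.004, 0, 0.108, -0.018, 0], [0.003, 0.004, 0, 0.108, -0.018, 0], [0.003, 0.004, 0, 0.108, -0.018, 0], [0.003, 0.004, 0, 0.108, -0.018, 0], [0.003, 0.004, 0, 0.108, -0.018, 0], [0.003, 0.004, 0, 0.108, -0.018, 0]]]'

```text
time: 6.55
eef_pos: [535.4, -15.7, 198.6]
tcp_rot: [1.999, 1.679, -0.728]
contact_force: [1.0, -0.2, -1.0]
opening: 0.007
```

```bash
cat >> h.py <<'E'
from scipy.spatial.transform import Rotation as R
ub=np.array([np.cos(np.radians(80.7)),np.sin(np.radians(80.7)),0]); vb=np.array([-ub[1],ub[0],0]); Cb=np.array([552.5,113.3,0])
def rep():
    s=sensors.state(); M=R.from_rotvec(s['tcp_rot']).as_matrix(); p=s['eef_pos']-Cb
    f=lambda v:np.round([v@ub,v@vb,v[2]],3)
    print('t',s['time'],'eef',s['eef_pos'].round(1),'box',f(p).round(1),'toolx',f(M[:,0]),'tooly',f(M[:,1]),'corner',f(p-9*M[:,2]).round(1),'F',s['contact_force'].round(2)); print(s['joint_pos'].round(2))
E
python3 - <<'E'
from h import *
rep()
i,d=capture('scene'); save('scene5',cv2.resize(i[60:260,240:500],None,fx=3,fy=3)); rep()
E
```

```text
t 6.55 eef [535.4 -15.7 198.6] box [-130.    -4.   198.6] toolx [ 0.771 -0.005 -0.637] tooly [-0.015 -1.    -0.009] corner [-124.3   -4.1  205.6] F [ 1.01 -0.17 -0.97]
[ 0.97  1.08 -1.08  1.86  0.02  0.62  0.02]
t 6.6 eef [534.2 -18.2 192.1] box [-132.8   -3.2  192.1] toolx [ 0.776 -0.003 -0.631] tooly [-0.021 -1.    -0.021] corner [-127.1   -3.5  199. ] F [-1.29 -3.91 -4.29]
[ 0.98  1.1  -1.08  1.86  0.02  0.62  0.02]
```

View pics/scene5.png

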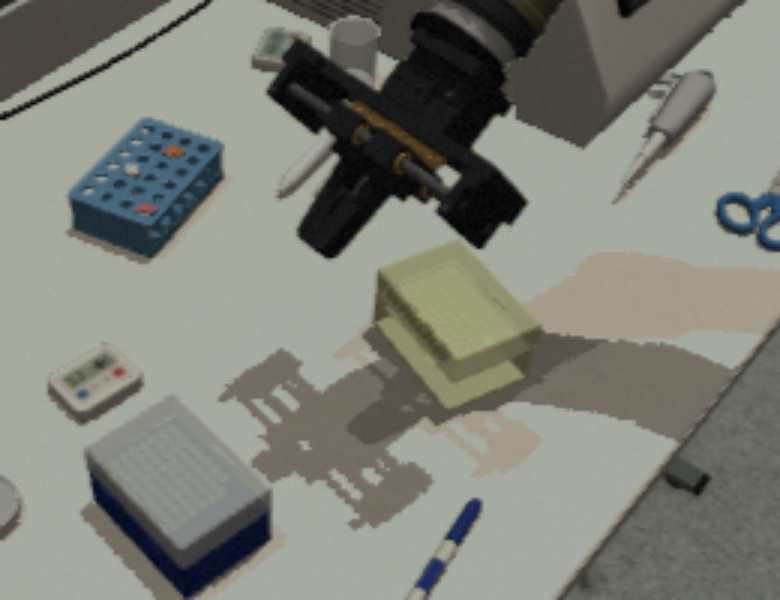

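The tool is tilted about 51° forward and the wrist is clear of the yellow box. The fingertip is at about (325,245) in the crop. Descending in front of the lip.

>>> apply_moves --deltas '[[[0.001, 0.012, -0.025, 0, 0, 0], [0.001, 0.012, -0.027, 0, 0, 0], [0.001, 0.012, -0.027, 0, 0, 0], [0.001, 0.012, -0.027, 0, 0, 0], [0, 0, -0.026, 0, 0, 0], [0, 0, -0.015, 0, 0, 0], [0, 0, 0, 0, 0, 0], [0, 0, 0, 0, 0, 0]]]'

```text
time: 7.27
eef_pos: [539.0, 33.7, 51.8]
tcp_rot: [1.993, 1.68, -0.733]
contact_force: [0.3, 0.7, 0.4]
opening: 0.007
```

Run:
```python
from h import *
rep()
i,d=capture('scene'); save('scene6',cv2.resize(i[100:280,240:500],None,fx=3,fy=3)); rep()
i,d=capture('wrist'); save('wrist6',i)
```

```text
t 7.2667 eef [539.   33.7  51.8] box [-80.8   0.4  51.8] toolx [ 0.768 -0.002 -0.641] tooly [-0.012 -1.    -0.01 ] corner [-75.    0.3  58.7] F [0.27 0.68 0.35]
[ 0.84  1.3  -0.94  1.9   0.13  0.35  0.07]
t 7.3167 eef [539.6  33.7  52.8] box [-80.6  -0.1  52.8] toolx [ 0.768 -0.003 -0.641] tooly [-0.012 -1.    -0.009] corner [-74.9  -0.2  59.7] F [-0.47  0.08  1.1 ]
[ 0.84  1.3  -0.94  1.9   0.13  0.35  0.07]
```

View pics/scene6.png

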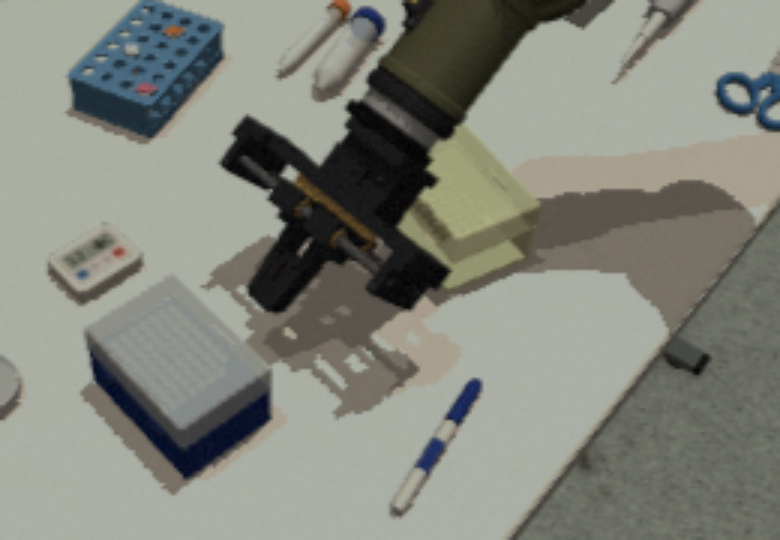

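View pics/wrist6.png

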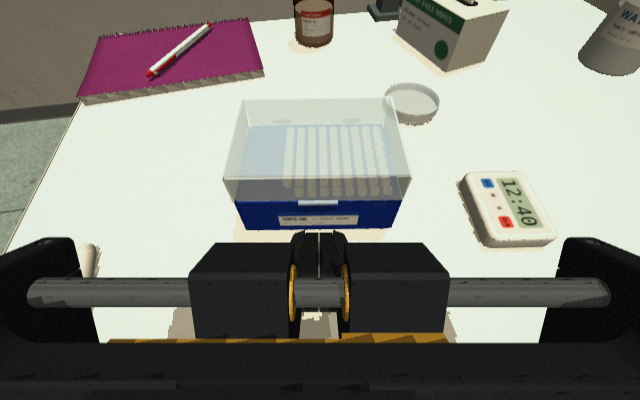

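The wrist view shows the blue box straight ahead, its lip at about (318,202) and the shut fingertips at (318,235), lined up. I'll measure the lip relative to the tool.

Run:
```python
from h import *
s=sensors.state(); M=np.eye(4); M[:3,:3]=R.from_rotvec(s['tcp_rot']).as_matrix(); M[:3,3]=s['eef_pos']
i,d=capture('wrist'); rep()
p=camera_params('wrist'); T=M@np.array(p['T_tool_cam'])
v,u=np.mgrid[0:400,0:640]
c=np.stack([(u-p['cx'])/p['fx']*d,-(v-p['cy'])/p['fy']*d,-d,np.ones_like(d)],-1)
W=(c@T.T)[...,:3]; B=np.stack([(W-Cb)@ub,(W-Cb)@vb,W[...,2]],-1)
for col in (318,270,370,310,326):
    print(col,[ (r,*B[r,col].round(0)) for r in range(186,232,3)])
r=models.spot_point('blue_lip','wrist')
for x in r[:2]: print(x, B[int(x['uv'][1]),int(x['uv'][0])].round(1))
# finger tips
for rr in range(228,250,3): print(rr,B[rr,305].round(1),B[rr,335].round(1))
save('wrist7',cv2.resize(i[80:270,210:430],None,fx=3,fy=3))
```

```text
t 7.4167 eef [539.9  33.6  53.4] box [-80.7  -0.4  53.4] toolx [ 0.768 -0.004 -0.641] tooly [-0.012 -1.    -0.007] corner [-74.9  -0.6  60.3] F [-0.34  0.28  1.36]
[ 0.84  1.3  -0.94  1.9   0.13  0.35  0.07]
318 [(186, np.float64(-40.0), np.float64(1.0), np.float64(57.0)), (189, np.float64(-40.0), np.float64(1.0), np.float64(54.0)), (192, np.float64(-40.0), np.float64(1.0), np.float64(51.0)), (195, np.float64(-40.0), np.float64(1.0), np.float64(48.0)), (198, np.float64(-40.0), np.float64(1.0), np.float64(43.0)), (201, np.float64(-42.0), np.float64(1.0), np.float64(44.0)), (204, np.float64(-44.0), np.float64(1.0), np.float64(42.0)), (207, np.float64(-40.0), np.float64(1.0), np.float64(32.0)), (210, np.float64(-40.0), np.float64(1.0), np.float64(29.0)), (213, np.float64(-41.0), np.float64(1.0), np.float64(27.0)), (216, np.float64(-41.0), np.float64(1.0), np.float64(21.0)), (219, np.float64(-41.0), np.float64(1.0), np.float64(18.0)), (222, np.float64(-42.0), np.float64(1.0), np.float64(14.0)), (225, np.float64(-40.0), np.float64(1.0), np.float64(7.0)), (228, np.float64(-40.0), np.float6
[... 3771 characters left out ...]
at64(-41.0), np.float64(-5.0), np.float64(17.0)), (222, np.float64(-42.0), np.float64(-5.0), np.float64(14.0)), (225, np.float64(-41.0), np.float64(-5.0), np.float64(7.0)), (228, np.float64(-40.0), np.float64(-5.0), np.float64(2.0)), (231, np.float64(-43.0), np.float64(-5.0), np.float64(1.0))]
{'uv': [314.9, 205.8], 'p': 0.74} [-40.    3.8  35.2]
228 [-40.6  11.7   2.8] [-40.6 -12.5   2.2]
231 [-41.5  11.8  -0.5] [-76.1  -8.4  63.1]
234 [-77.4   8.2  62.5] [-79.5  -8.1  66.2]
237 [-80.3   8.1  64.7] [-82.1  -7.9  67.7]
240 [-83.6   7.9  67.7] [-85.7  -7.6  71.5]
243 [-86.4   7.7  69.9] [-88.6  -7.3  74. ]
246 [-88.9   7.6  71.6] [-89.8  -7.3  73. ]
249 [-91.9   7.4  74.7] [-91.9  -7.2  74.1]
```

View pics/wrist7.png

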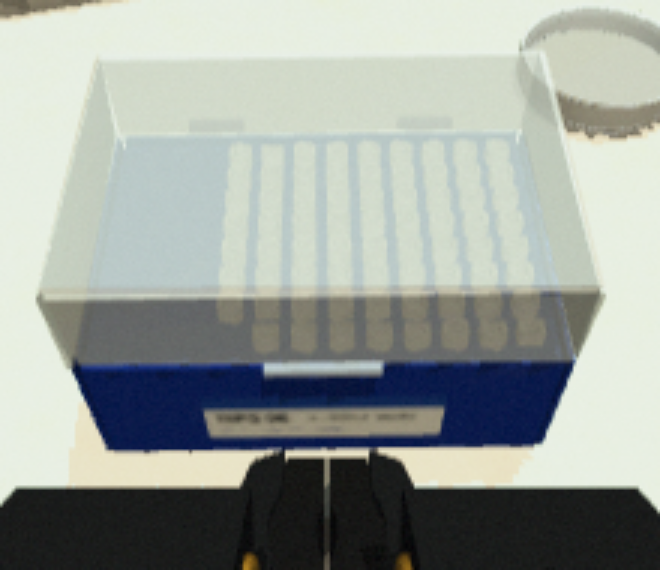

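>>> apply_moves --deltas '[[[0, 0, -0.011, 0, 0, 0], [0, 0, -0.011, 0, 0, 0], [0, 0, -0.011, 0, 0, 0], [0, 0, 0, 0, 0, 0], [0.001, 0.006, 0, 0, 0, 0], [0.001, 0.006, 0, 0, 0, 0], [0.001, 0.006, 0, 0, 0, 0], [0.001, 0.006, 0, 0, 0, 0]]]'

```text
time: 8.13
eef_pos: [543.2, 59.2, 19.4]
tcp_rot: [1.993, 1.681, -0.73]
contact_force: [-0.4, 0.3, 0.6]
opening: 0.001
```

>>> apply_moves --deltas '[[[0, 0, 0, 0, 0, 0], [0, 0, 0, 0, 0, 0]]]'

```text
time: 8.3
eef_pos: [542.9, 58.8, 19.1]
tcp_rot: [1.992, 1.681, -0.73]
contact_force: [-0.4, -0.3, 0.7]
opening: 0.005
```

```bash
cat >> h.py <<'E'
def wristB():
    s=sensors.state(); M=np.eye(4); M[:3,:3]=R.from_rotvec(s['tcp_rot']).as_matrix(); M[:3,3]=s['eef_pos']
    i,d=capture('wrist'); p=camera_params('wrist'); T=M@np.array(p['T_tool_cam'])
    v,u=np.mgrid[0:400,0:640]
    c=np.stack([(u-p['cx'])/p['fx']*d,-(v-p['cy'])/p['fy']*d,-d,np.ones_like(d)],-1)
    W=(c@T.T)[...,:3]; return i,np.stack([(W-Cb)@ub,(W-Cb)@vb,W[...,2]],-1)
E
python3 - <<'E'
from h import *
rep(); i,B=wristB(); rep()
for r in range(170,240,4): print(r,B[r,310].round(0),B[r,270].round(0))
save('wrist8',cv2.resize(i[80:270,210:430],None,fx=3,fy=3))
E
```

```text
t 8.3 eef [542.9  58.8  19.1] box [-55.4   0.6  19.1] toolx [ 0.768 -0.001 -0.64 ] tooly [-0.01  -1.    -0.009] corner [-49.6   0.5  26. ] F [-0.44 -0.27  0.65]
[ 0.79  1.36 -0.92  1.9   0.14  0.28  0.07]
t 8.35 eef [543.   58.2  18.9] box [-55.9   0.5  18.9] toolx [ 0.768 -0.002 -0.64 ] tooly [-0.01 -1.   -0.01] corner [-50.1   0.4  25.8] F [0.16 0.06 0.49]
[ 0.79  1.36 -0.91  1.9   0.14  0.28  0.07]
170 [-39.   5.  67.] [-39.  24.  67.]
174 [-41.   5.  66.] [-40.  24.  66.]
178 [-40.   5.  63.] [-40.  24.  62.]
182 [-40.   6.  59.] [-41.  25.  60.]
186 [-40.   6.  56.] [-40.  25.  56.]
190 [-40.   6.  53.] [-40.  26.  53.]
194 [-40.   6.  49.] [-40.  27.  49.]
198 [-40.   6.  46.] [-40.  27.  46.]
202 [-40.   6.  43.] [-40.  28.  42.]
206 [-44.   6.  44.] [-40.  28.  39.]
210 [-40.   6.  34.] [-40.  29.  34.]
214 [-40.   7.  30.] [-40.  29.  31.]
218 [-42.   7.  28.] [-42.  29.  29.]
222 [-41.   7.  22.] [-41.  30.  24.]
226 [-41.   7.  17.] [-41.  31.  18.]
230 [-41.   7.  13.] [-40.  32.  12.]
234 [-52.   7.  28.] [-41.  33.   7.]
238 [-57.   6.  32.] [-40.  34.   0.]
```

View pics/wrist8.png

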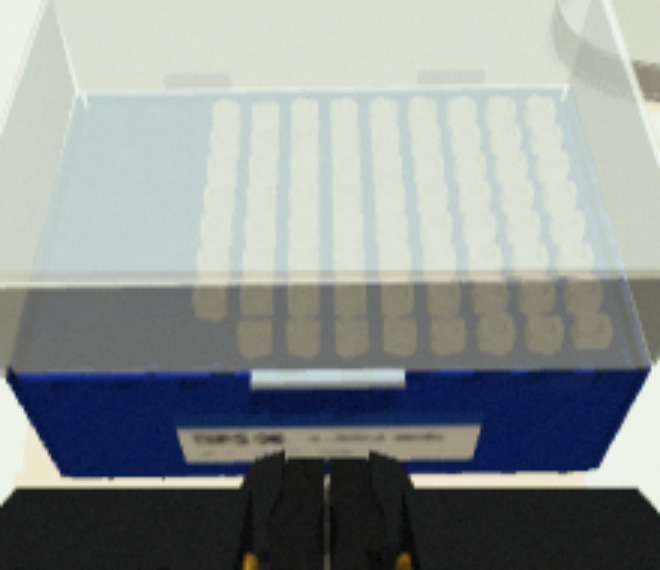

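>>> apply_moves --deltas '[[[0.0006, 0.0037, 0, 0, 0, 0], [0.0006, 0.0037, 0, 0, 0, 0], [0, 0, 0.004, 0, 0, 0], [0, 0, 0.004, 0, 0, 0], [0, 0, 0, 0, 0, 0]]]'

```text
time: 8.77
eef_pos: [544.5, 65.5, 27.8]
tcp_rot: [1.993, 1.68, -0.729]
contact_force: [0.1, 0.6, -0.0]
opening: 0.006
```

Run:
```python
from h import *
rep(); i,B=wristB(); rep()
for r in range(190,240,3): print(r,B[r,310].round(0),B[r,270].round(0))
save('wrist9',cv2.resize(i[80:270,210:430],None,fx=3,fy=3))
```

```text
t 8.7667 eef [544.5  65.5  27.8] box [-48.5   0.1  27.8] toolx [ 0.768 -0.003 -0.64 ] tooly [-0.011 -1.    -0.009] corner [-42.7   0.   34.7] F [ 0.11  0.58 -0.03]
[ 0.78  1.34 -0.92  1.91  0.13  0.27  0.06]
t 8.8167 eef [544.5  65.3  27.4] box [-48.7   0.1  27.4] toolx [ 0.768 -0.003 -0.64 ] tooly [-0.011 -1.    -0.009] corner [-42.9  -0.   34.3] F [ 0.45 -0.14 -0.4 ]
[ 0.78  1.34 -0.92  1.91  0.13  0.27  0.06]
190 [-37.   5.  67.] [-38.  24.  68.]
193 [-39.   5.  67.] [-40.  24.  68.]
196 [-40.   5.  66.] [-40.  24.  66.]
199 [-41.   5.  64.] [-41.  24.  65.]
202 [-40.   5.  61.] [-41.  25.  62.]
205 [-40.   5.  58.] [-40.  25.  59.]
208 [-40.   5.  56.] [-40.  26.  55.]
211 [-39.   6.  52.] [-40.  26.  52.]
214 [-40.   6.  49.] [-40.  27.  50.]
217 [-40.   6.  46.] [-39.  27.  46.]
220 [-40.   6.  44.] [-40.  28.  43.]
223 [-43.   6.  45.] [-39.  28.  40.]
226 [-44.   6.  44.] [-40.  28.  38.]
229 [-40.   6.  34.] [-41.  29.  35.]
232 [-42.   6.  34.] [-41.  29.  31.]
235 [-46.   6.  38.] [-40.  30.  27.]
238 [-49.   6.  40.] [-41.  30.  25.]
```

View pics/wrist9.png

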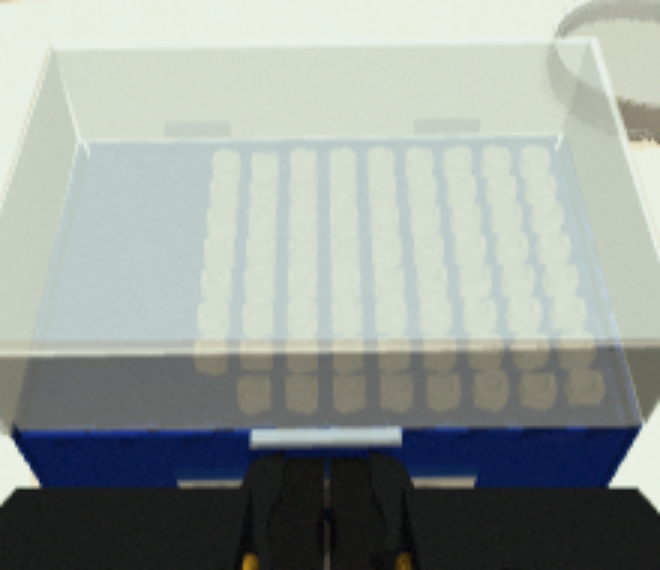

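The fingertip is just under the lip: corner at box (-43, 34.5), lip at (-44.5, 41). Now lifting slowly.

>>> apply_moves --deltas '[[[0, 0, 0.003, 0, 0, 0], [0, 0, 0.003, 0, 0, 0], [0, 0, 0.003, 0, 0, 0], [0, 0, 0.003, 0, 0, 0], [0, 0.0005, 0.003, 0, 0, 0], [0, 0.0005, 0.003, 0, 0, 0]]]'

```text
time: 9.32
eef_pos: [544.3, 66.3, 45.1]
tcp_rot: [1.993, 1.68, -0.731]
contact_force: [-0.0, -1.1, -0.9]
opening: 0.005
```

Run:
```python
from h import *
rep(); i,B=wristB(); rep()
for r in range(190,240,3): print(r,B[r,310].round(0),B[r,270].round(0))
save('wrist10',cv2.resize(i[80:270,210:430],None,fx=3,fy=3))
```

```text
t 9.3167 eef [544.3  66.3  45.1] box [-47.7   0.5  45.1] toolx [ 0.768 -0.003 -0.64 ] tooly [-0.011 -1.    -0.01 ] corner [-42.    0.4  52. ] F [-0.04 -1.13 -0.91]
[ 0.78  1.31 -0.93  1.92  0.12  0.28  0.05]
t 9.3667 eef [544.4  66.6  45.7] box [-47.4   0.4  45.7] toolx [ 0.768 -0.003 -0.64 ] tooly [-0.011 -1.    -0.009] corner [-41.6   0.3  52.6] F [ 0.06 -0.49  0.48]
[ 0.78  1.31 -0.94  1.92  0.12  0.28  0.05]
190 [-33.   6.  80.] [-33.  26.  80.]
193 [-35.   6.  79.] [-35.  25.  80.]
196 [-35.   6.  78.] [-36.  26.  78.]
199 [-36.   6.  76.] [-36.  26.  77.]
202 [-36.   6.  73.] [-36.  26.  74.]
205 [-37.   6.  71.] [-37.  26.  72.]
208 [-37.   6.  69.] [-37.  27.  70.]
211 [-36.   6.  65.] [-37.  27.  66.]
214 [-37.   6.  63.] [-37.  28.  64.]
217 [-38.   6.  61.] [-37.  28.  61.]
220 [-38.   6.  58.] [-38.  28.  59.]
223 [-39.   6.  56.] [-38.  29.  56.]
226 [-42.   6.  58.] [-29.  33.  36.]
229 [-43.   6.  57.] [-32.  32.  38.]
232 [-42.   6.  52.] [-34.  32.  37.]
235 [-46.   6.  55.] [-36.  32.  37.]
238 [-48.   6.  57.] [-39.  31.  40.]
```

View pics/wrist10.png

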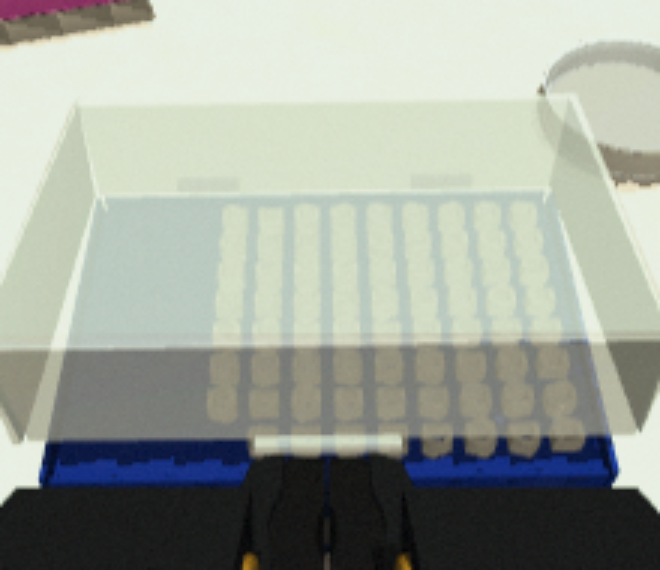

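The lid is rising cleanly with the lip resting on the fingertip at (325,445) in the crop. I'll work out the arc steps about the hinge.

Run:
```python
import numpy as np
from h import ub
H=np.array([42.5,41]); a=np.linspace(.14,1.5,25); r=84.6
P=np.stack([H[0]-r*np.cos(a),H[1]+r*np.sin(a)],1)
for k in range(24):
    dx,dz=P[k+1]-P[k]; print(k,round(a[k+1],2),P[k+1].round(1),'row',(dx*ub[0]/1000).round(4),(dx*ub[1]/1000).round(4),round(dz/1000,4))
```

```text
0 0.2 [-40.5  57.5] row 0.0001 0.0008 0.0047
1 0.25 [-39.4  62.2] row 0.0002 0.0011 0.0047
2 0.31 [-38.1  66.8] row 0.0002 0.0013 0.0046
3 0.37 [-36.5  71.3] row 0.0003 0.0016 0.0045
4 0.42 [-34.6  75.8] row 0.0003 0.0018 0.0044
5 0.48 [-32.5  80.1] row 0.0003 0.0021 0.0043
6 0.54 [-30.2  84.3] row 0.0004 0.0023 0.0042
7 0.59 [-27.6  88.3] row 0.0004 0.0025 0.004
8 0.65 [-24.8  92.2] row 0.0005 0.0028 0.0039
9 0.71 [-21.8  95.9] row 0.0005 0.003 0.0037
10 0.76 [-18.6  99.5] row 0.0005 0.0032 0.0036
11 0.82 [-15.2 102.9] row 0.0006 0.0034 0.0034
12 0.88 [-11.6 106. ] row 0.0006 0.0035 0.0032
13 0.93 [ -7.9 109. ] row 0.0006 0.0037 0.003
14 0.99 [ -3.9 111.7] row 0.0006 0.0039 0.0027
15 1.05 [  0.2 114.2] row 0.0007 0.004 0.0025
16 1.1 [  4.4 116.5] row 0.0007 0.0042 0.0023
17 1.16 [  8.7 118.6] row 0.0007 0.0043 0.002
18 1.22 [ 13.2 120.4] row 0.0007 0.0044 0.0018
19 1.27 [ 17.7 121.9] row 0.0007 0.0045 0.0015
20 1.33 [ 22.3 123.2] row 0.0007 0.0046 0.0013
21 1.39 [ 27.  124.2] row 0.0008 0.0046 0.001
22 1.44 [ 31.7 124.9] row 0.0008 0.0047 0.0007
23 1.5 [ 36.5 125.4] row 0.0008 0.0047 0.0005
```

>>> apply_moves --deltas '[[[0.0001, 0.0008, 0.0047, 0, 0, 0], [0.0002, 0.0011, 0.0047, 0, 0, 0], [0.0002, 0.0013, 0.0046, 0, 0, 0], [0.0003, 0.0016, 0.0045, 0, 0, 0], [0.0003, 0.0018, 0.0044, 0, 0, 0], [0.0003, 0.0021, 0.0043, 0, 0, 0], [0.0004, 0.0023, 0.0042, 0, 0, 0], [0.0004, 0.0025, 0.004, 0, 0, 0]]]'

```text
time: 10.03
eef_pos: [546.4, 80.2, 80.6]
tcp_rot: [1.993, 1.68, -0.731]
contact_force: [1.0, 0.2, 0.3]
opening: 0.007
```

Run:
```python
from h import *
rep(); i,B=wristB(); rep()
save('wrist11',cv2.resize(i[80:270,210:430],None,fx=3,fy=3))
```

```text
t 10.0333 eef [546.4  80.2  80.6] box [-33.7   0.6  80.6] toolx [ 0.768 -0.002 -0.64 ] tooly [-0.011 -1.    -0.01 ] corner [-27.9   0.5  87.6] F [1.01 0.2  0.26]
[ 0.76  1.25 -0.96  1.94  0.09  0.29  0.01]
t 10.0833 eef [546.6  80.9  81.6] box [-32.9   0.6  81.6] toolx [ 0.769 -0.002 -0.64 ] tooly [-0.01  -1.    -0.009] corner [-27.1   0.5  88.5] F [ 0.44 -0.32 -0.31]
[ 0.76  1.25 -0.96  1.94  0.09  0.29  0.01]
```

View pics/wrist11.png

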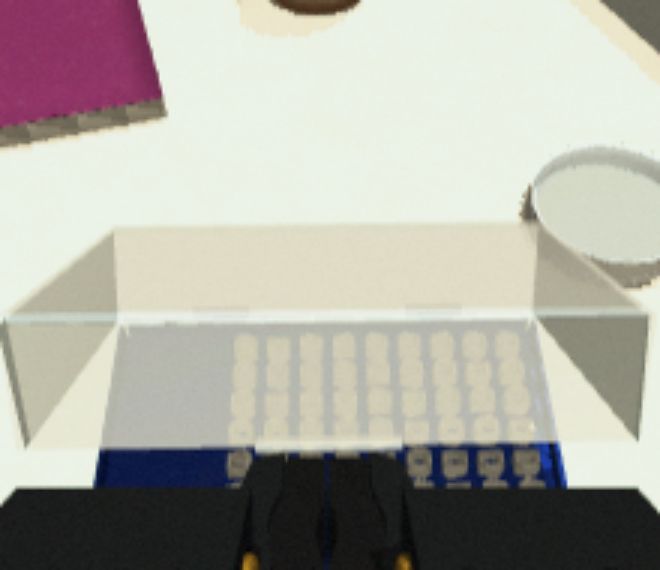

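The lid is at about 0.6 rad with the lip still on the fingertip, and the base is square. Continuing along the arc.

>>> apply_moves --deltas '[[[0.0005, 0.0028, 0.0039, 0, 0, 0], [0.0005, 0.003, 0.0037, 0, 0, 0], [0.0005, 0.0032, 0.0036, 0, 0, 0], [0.0006, 0.0034, 0.0034, 0, 0, 0], [0.0006, 0.0035, 0.0032, 0, 0, 0], [0.0006, 0.0037, 0.003, 0, 0, 0], [0.0006, 0.0039, 0.0027, 0, 0, 0], [0.0007, 0.004, 0.0025, 0, 0, 0]]]'

```text
time: 10.75
eef_pos: [551.0, 107.8, 106.5]
tcp_rot: [1.993, 1.68, -0.731]
contact_force: [0.2, -0.0, -0.2]
opening: 0.001
```

Run:
```python
from h import *
rep(); i,B=wristB(); rep()
save('wrist12',cv2.resize(i[80:270,210:430],None,fx=3,fy=3))
```

```text
t 10.75 eef [551.  107.8 106.5] box [ -5.6   0.6 106.5] toolx [ 0.768 -0.002 -0.64 ] tooly [-0.011 -1.    -0.01 ] corner [1.000e-01 4.000e-01 1.134e+02] F [ 0.21 -0.03 -0.19]
[ 0.72  1.2  -0.98  1.96  0.06  0.26 -0.03]
t 10.8 eef [551.1 108.9 107.3] box [ -4.6   0.7 107.3] toolx [ 0.769 -0.002 -0.64 ] tooly [-0.01  -1.    -0.009] corner [  1.2   0.6 114.2] F [1.15 0.86 0.12]
[ 0.72  1.2  -0.98  1.96  0.06  0.26 -0.03]
```

View pics/wrist12.png

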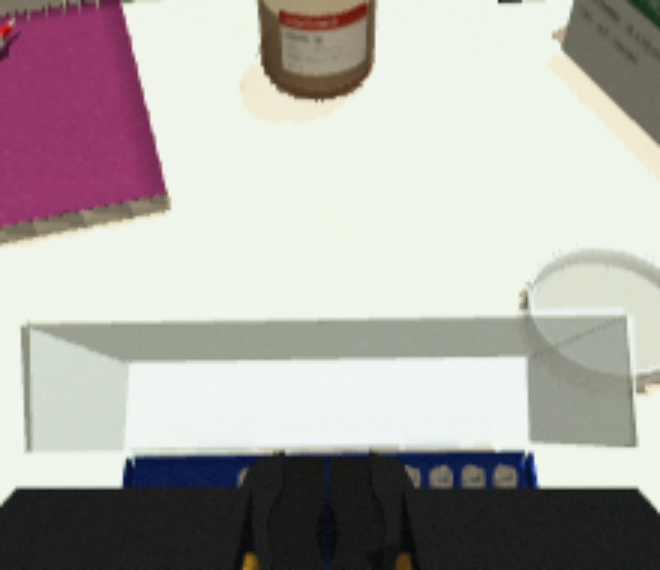

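>>> apply_moves --deltas '[[[0.0007, 0.0042, 0.0023, 0, 0, 0], [0.0007, 0.0043, 0.002, 0, 0, 0], [0.0007, 0.0044, 0.0018, 0, 0, 0], [0.0007, 0.0045, 0.0015, 0, 0, 0], [0.0007, 0.0046, 0.0013, 0, 0, 0], [0.0008, 0.0046, 0.001, 0, 0, 0], [0.0008, 0.0047, 0.0007, 0, 0, 0], [0.0008, 0.0047, 0.0005, 0, 0, 0]]]'

```text
time: 11.47
eef_pos: [557.0, 143.9, 117.3]
tcp_rot: [1.993, 1.68, -0.731]
contact_force: [0.5, 0.0, 0.0]
opening: 0.005
```

Run:
```python
from h import *
rep(); i,B=wristB(); rep()
save('wrist13',cv2.resize(i[80:270,210:430],None,fx=3,fy=3))
i,d=capture('scene'); save('scene13',cv2.resize(i[100:280,240:500],None,fx=3,fy=3))
```

```text
t 11.4667 eef [557.  143.9 117.3] box [ 30.9   0.6 117.3] toolx [ 0.768 -0.002 -0.64 ] tooly [-0.011 -1.    -0.01 ] corner [ 36.7   0.4 124.2] F [0.52 0.   0.04]
[ 0.65  1.18 -0.99  1.97  0.03  0.21 -0.06]
t 11.5167 eef [556.9 145.  117.8] box [ 32.    0.8 117.8] toolx [ 0.769 -0.001 -0.64 ] tooly [-0.01  -1.    -0.009] corner [ 37.8   0.7 124.7] F [0.57 0.45 0.5 ]
[ 0.65  1.18 -0.99  1.97  0.03  0.21 -0.06]
```

View pics/wrist13.png

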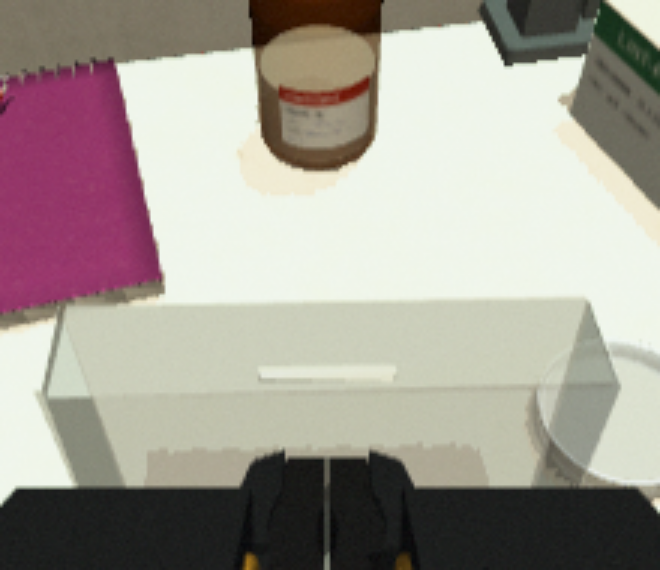

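View pics/scene13.png

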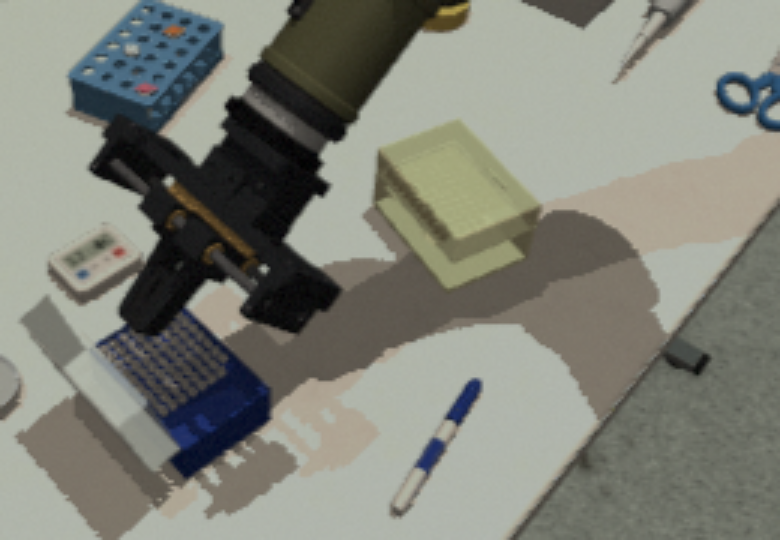

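The blue lid has fallen fully back, clear of the finger (wrist view shows its lip free at (325,375)). Yellow stays shut. Backing away upward.

>>> apply_moves --deltas '[[[-0.001, -0.006, 0.004, 0, 0, 0], [-0.003, -0.015, 0.015, 0, 0, 0], [-0.004, -0.022, 0.025, 0, 0, 0], [-0.004, -0.022, 0.03, 0, 0, 0], [-0.004, -0.022, 0.03, 0, 0, 0], [-0.004, -0.022, 0.03, 0, 0, 0], [0, -0.02, 0.03, 0, 0, 0], [0, 0, 0, 0, 0, 0]]]'

```text
time: 12.23
eef_pos: [540.3, 9.6, 285.9]
tcp_rot: [2.0, 1.666, -0.727]
contact_force: [0.9, 0.4, 0.1]
opening: 0.008
```

>>> apply_moves --deltas '[[[0, -0.02, 0.02, 0, 0, 0], [0, -0.03, 0.02, 0, 0, 0], [0, -0.03, 0.02, 0, 0, 0], [0, -0.03, 0, 0, 0, 0], [0, -0.03, 0, 0, 0, 0], [0, 0, 0, 0, 0, 0], [0, 0, 0, 0, 0, 0], [0, 0, 0, 0, 0, 0]]]'

```text
time: 12.9
eef_pos: [536.2, -124.9, 341.0]
tcp_rot: [1.992, 1.682, -0.731]
contact_force: [0.2, 1.0, 0.1]
opening: 0.01
```

Run:
```python
from h import *
rep()
i0=cv2.imread('pics/top0.png')[...,::-1]
for c in ['scene','top']:
    i,d=capture(c); save(c+'20',i); P=cloud(c,d); d0=np.load(c+'0.npy'); P0=cloud(c,d0)
    for t in ['blue_box','yellow_box','timer','dish','marker','amber_bottle']:
        m=models.silhouettes(t,c)
        if not m: print(c,t,'none'); continue
        Q=P[m[0]['pixels']&(d>0)]; z=Q[:,2]; print(c,t,round(m[0]['p'],2),len(Q),np.median(Q,0).round(),Q.min(0).round(),Q.max(0).round())
        for lo,hi in ([(34,45),(110,135)] if t=='blue_box' else [(60,75)] if t=='yellow_box' else []):
            q=Q[(z>lo)&(z<hi)]
            if len(q)>15: r=cv2.minAreaRect(q[:,:2].astype(np.float32)); print('   ',lo,len(q),np.round(r[0],1),np.round(r[1]),round(r[2],1),cv2.boxPoints(r).round().tolist())
rep()
```

```text
t 12.9 eef [ 536.2 -124.9  341. ] box [-237.7  -22.4  341. ] toolx [ 0.769 -0.001 -0.64 ] tooly [-0.01  -1.    -0.011] corner [-231.9  -22.6  347.9] F [0.21 1.03 0.13]
[ 1.13  0.94 -1.18  1.57 -0.03  1.09  0.01]
scene blue_box 0.9 2820 [538. 136.  40.] [487.  48.  -4.] [706. 211. 125.]
    34 1533 [554.6 128.2] [111. 120.] 80.1 [[486.0, 84.0], [604.0, 63.0], [623.0, 172.0], [505.0, 193.0]]
    110 699 [563.5 188.6] [ 27. 119.] 81.2 [[503.0, 184.0], [620.0, 166.0], [624.0, 193.0], [507.0, 211.0]]
scene yellow_box 0.73 2152 [ 485. -144.   65.] [ 427. -253.   -4.] [ 596. -104.   71.]
    60 1200 [ 497.1 -162.4] [ 82. 120.] 69.1 [[427.0, -179.0], [538.0, -222.0], [568.0, -146.0], [456.0, -103.0]]
scene timer none
scene dish 0.77 512 [667. 212.  14.] [640. 181.  -3.] [703. 240.  19.]
scene marker 0.59 216 [378.  19.  11.] [366. -43.   7.] [392.  87.  14.]
scene amber_bottle 0.9 1362 [576. 388.  82.] [565. 346.  -3.] [694. 412. 118.]
top blue_box 0.67 2531 [557. 142.  39.] [489.  64.  -6.] [631. 208. 128.]
    34 1691 [555.2 126.3] [111. 118.] 80.7 [[488.0, 81.0], [604.0, 62.0], [622.0, 171.0], [506.0, 190.0]]
    110 476 [564.2 186.7] [ 26. 117.] 81.2 [[505.0, 183.0], [620.0, 165.0], [624.0, 190.0], [508.0, 208.0]]
top yellow_box 0.7 1610 [ 497. -160.   67.] [ 430. -220.   -7.] [ 567. -107.  350.]
    60 1453 [ 498.1 -164.4] [ 81. 118.] 67.8 [[428.0, -180.0], [537.0, -224.0], [568.0, -149.0], [459.0, -105.0]]
top timer 0.85 508 [696.  61.  15.] [667.  26.  -7.] [732.  96.  22.]
top dish 0.58 407 [672. 207.  13.] [642. 178.   1.] [702. 235.  22.]
top marker none
top amber_bottle 0.75 511 [589. 370.  89.] [567. 354.  -6.] [621. 404. 119.]
t 13.6 eef [ 536.9 -125.6  341.3] box [-238.3  -23.2  341.3] toolx [ 0.768 -0.002 -0.64 ] tooly [-0.011 -1.    -0.01 ] corner [-232.5  -23.3  348.2] F [-0.27 -0.08  0.19]
[ 1.13  0.94 -1.18  1.57 -0.03  1.09  0.01]
```

View pics/scene20.png

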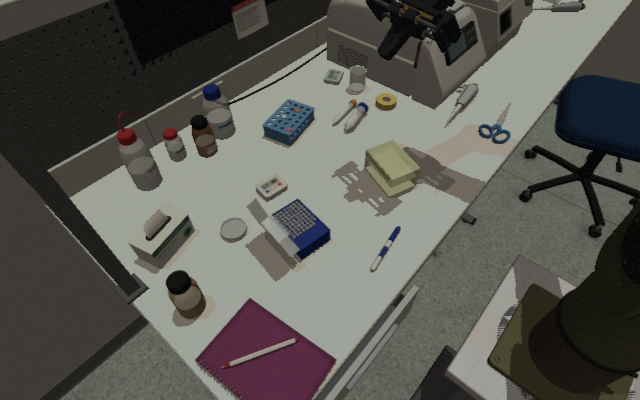

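View pics/top20.png

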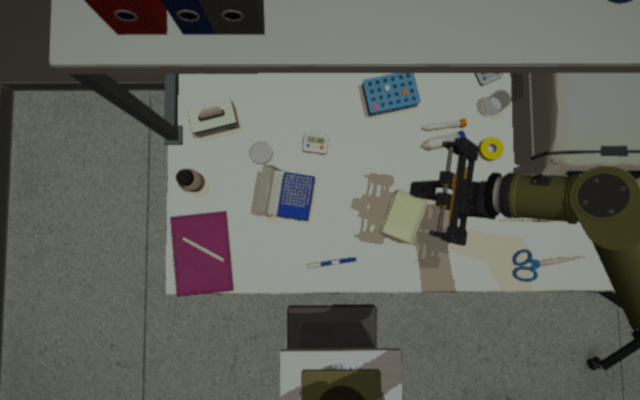

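Both pictures show the yellow box shut at scene (391,167) and the blue lid fully back at scene (280,228). The boxes and bystanders have not moved, and the robot is well clear. Handing in.

Run:
```python
from cell import env, sensors
print(env.hand_in()); print(sensors.state()['time'])
```

```text
the job is handed in; nothing more can be done
None
the job is handed in; nothing more can be done
```

The job is done and handed in at about 13.6 s of the 59 s allowed. `hand_in` itself reports no verdict.

- **Yellow box:** With the gripper shut, I pushed the open lid from behind at about 100 mm height until it passed its balance point and fell shut. It was confirmed shut (top at about 67 mm) before I touched the blue box.
- **Blue box:** I tilted the tool about 50° forward and put the fingertip under the front lip. I then followed the lip's arc round the hinge past the balance point, and the lid fell back by itself.

**Last checks:** These used the scene and top cameras, with the arm drawn back to about 340 mm height.
- **Yellow:** The lid is still shut, and the box is within 1–2 mm of where it started, which is within measuring error.
- **Blue:** The lid is fully back, with its top edges at about 110–125 mm as the yellow lid had when open. The box outline matches the start to about 1 mm.
- **Bystanders:** The dish and bottle match their starting positions in both cameras.
- **Forces:** Readings I took at the stops during contact stayed at about 1 N, which is sensor noise.

**What disagreed or was missed:** In the last pictures the networks missed the timer in the scene view and the marker in the top view. Each was found unmoved in the other camera.

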